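Line up the flange's notch with the locating pin

TASK

Before it is drilled, the aluminium flange on the plywood jig board has to be lined up: turn it on its centre bolt until the notch in its rim points straight at the upright locating pin on the board (not at the low screw head on the other side). Leave the roll of duct tape where it is, and let go of the flange.

Things in the scene. Friction and masses are not known exactly. Their poses are not given: they have to be found in the camera images.
- flange_centre (a point): Middle of the flange's top face, on its upright turning axis. Flat aluminium disc, diameter 140, underside 22 and top 46 mm above the bench; centre bolt head 20 wide, to 60 mm. Three lugs, 26 wide, full thickness, reach 108 mm from the axis at 60, 180 and 300 deg from the notch. Turns both ways on a fixed 310 mm square board (18 thick), about 2 N at a lug; stays where left.
- notch_line (a point): Point that turns with the flange: 135 mm from its axis, straight out through the middle of the one notch in its rim (28 mm wide, 20 mm deep), 46 mm above the bench. From flange_centre to here is the way the notch faces. One lug lies exactly opposite the notch; pushed sideways it turns the flange, clear of pin and screw head.
- pin_top (a point): Top of the fixed steel locating pin: 10 mm diameter, 40 mm tall, top 58 mm above the bench, 135 mm from the flange's axis, clear of the lugs. The notch starts 45 to 87 deg to one side of it. As far out on the notch's other side is a fixed screw head, 18 mm wide and only 6 mm high: not the mark.
- duct_tape: Loose grey roll of duct tape lying flat on the bench left of the board, 103 mm diameter, 48 mm tall; origin at the centre of its underside. Not to be moved.

How it is judged:
By the outcome, as a careful person would: the job done as asked, in the order asked, and still so for the second after the job is handed in, with the robot touching nothing.
It also fails if it takes over 32 s, if anything falls off the work surface, if the arm or the gripper's body presses on something with over 40 N, if the wrist force passes 120 N, or if a joint passes its speed limit or range.

ROBOT

A 6-joint arm with a two-finger parallel gripper is mounted at the origin on a cart in front of the work surface, level with it; the furniture and walls round the work are solid. World frame = base frame: x ahead of the robot, y to its left, z up, the work surface at z = 0. Lengths are in m, angles in rad, forces in N, time in s.
With the tool pointing down it reaches from about 0.25 to 0.725 m from the base axis. Payload 9.7 kg.
Tool frame: the origin (TCP) lies midway between the tips of the shut fingers; the grasp point (between the pads) lies 19 mm behind it (robot.grip_point_offset is the z of the grasp point in the tool frame, in m); z points along the fingers, x is the direction in which the jaws open and shut, and the axes are right-handed (so a half turn about z gives the same grasp; the last joint's range is limited). The gripper opens to 85 mm and grips with 20 to 120 N. Pads are 22 mm wide; open, the fingers measure 114 mm over their backs; the gripper's body (76 mm by 85 mm) begins 54 mm behind the grasp point. The pads swing forward as they close: fully open they stand 13 mm farther back than shut.
Start: joints at [1.312, 0.087, 0.176, 1.66, 0, 1.571], TCP at [0.141, 0.532, 0.231] pointing down, gripper open.
Joint ranges: [-3.13, 3.13], [-0.85, 1.81], [-1.15, 1.24], [-2.2, 2.28], [-1.44, 1.52], [-3.14, 3.14]. Speed limits (rad/s): [2.22, 2.22, 2.57, 3.14, 3.14, 3.14].

INTERFACE

Orientations are given as [roll, pitch, yaw] about the fixed x, y, z axes, in that order (R = Rz(yaw) Ry(pitch) Rx(roll)).
In Python, from station import robot, get_image, finder gives the robot as it stands.
- The arm moves only by the tool step_arm, never from a script. Its argument "series" is a list of rows, each a list of 3 entries, a list of its own where there are three numbers: the shift along the world's x, y, z in m, then the turn, a rotation vector about the world's x, y, z in degrees, then the opening, from -1 (shut) to 1 (fully open), so that 0 is half open. A call has 1 to 20 rows; each row shifts and turns the commanded pose from where the row before left it; what a row does not reach is not made up. A row lasts 1/12 s, in which the tool goes at most 41.7 mm and 7.16 degrees, less where a joint would pass 70% of its speed; a pose out of reach is approached as far as the arm can. A call with a gripper value outside its range is refused whole. The fingers move at their own pace and stop on an object; the grip force is fixed at half the most. Time passes only in rows, so rows that do not move let the fingers close. It gives the time, the measured TCP pose, the force and the opening at its end, in the units of the state.
- robot.get_obs(): the state, without advancing time (a new reading comes with each control period).
- get_image(name): name is "scene" or "top" or "wrist"; returns a dict with "frame" (400x640x3 uint8, red, green, blue), "mtx" (3x3 intrinsics, pixels), "xyz" and "orientation" of the camera in the world. Camera axes: x right, y down, z forward; pixel columns grow to the right and rows downward; lengths in m; the calibration is good to about 2 mm. A picture is of the moment at which its call begins. There is no depth.
- robot.sign_off(): hands the job in, once; it reports no verdict.
Trained networks look in a picture, given as the dict that the camera call returned (one of the last four; its "shot" number tells which), for a name from the list of things; names that differ only in an ending like _2 or _b are one class to them, and where a whole thing is asked for, a point or a joint stands for the part that bears it (a point fixed in the world has none). Each returns a list of dicts, best first, with "p" (0 to 1); they miss things now and then, are a little off and sometimes report something else, mostly with a low value. They report only what shows in the picture. A call takes as long as a camera call.
- finder.regions_of(picture, thing): "pixels" (400x640 bool, what is visible of it) and "bbox" ([left, top, width, height] in pixels, round what is visible of it).
The state is a dict: "t": time; "qpos": joint angles; "dq": joint speeds; "joint_efforts": joint torques, N m; "tool_pos": TCP position; "ee_rot": TCP orientation; "contact_force": force on the tool from outside, world axes, zero at the start; "ft_torque": the same for the moment, N m; "opening": finger opening in m.
Only numpy, scipy, OpenCV 4.12 (cv2) and the standard library are available. Lean on these libraries where they do the work, as an engineer would, in place of code of your own. Each camera call takes 0.05 s, during which the arm holds its last target.

## Working session

There is one attempt and no reset: what is moved stays moved. The work goes in short steps, Python scripts to look and compute and a tool call to move; the robot and the scene stay as the last step left them, time stands still between calls to the robot, and variables do not carry over. Pictures are saved under pics/ and viewed, and the job is handed in when it is done.

Besides the shell and the picture viewer there is one more tool, called after "Emit:" as name(argument=value, ...), one argument or row to a line, values as JSON. step_arm: Moves the arm, as the interface text tells. Its arguments: {"type":"object","properties":{"series":{"type":"array","items":{"type":"array"}}},"required":["series"]}

```bash
mkdir -p pics; cat > h.py <<'E'
import numpy as np, cv2
from scipy.spatial.transform import Rotation as R
from station import robot, get_image, finder
def Rm(o):
    o=np.array(o,float)
    return o if o.shape==(3,3) else R.from_euler('xyz',o).as_matrix()
def ray(p,u,v,z):
    d=Rm(p['orientation'])@np.linalg.inv(p['mtx'])@np.array([u,v,1.]); c=np.array(p['xyz'])
    return c+d*(z-c[2])/d[2]
def proj(p,X):
    q=Rm(p['orientation']).T@(np.array(X)-np.array(p['xyz'])); q=np.array(p['mtx'])@q; return q[:2]/q[2]
E
python3 - <<'E'
from h import *
for n in ['top','scene']:
    p=get_image(n); cv2.imwrite(f'pics/{n}1.png',p['frame'][:,:,::-1])
    print(n,p['xyz'],p['orientation'],p['mtx'])
    for t in ['flange_centre','notch_line','pin_top','duct_tape']:
        try:
            for r in finder.regions_of(p,t)[:2]:
                m=r['pixels']; vu=np.argwhere(m).mean(0); print(t,r['p'],r['bbox'],vu[::-1],ray(p,vu[1],vu[0],.046))
        except Exception as e: print(t,e)
print(robot.get_obs())
E
```

```text
top [0.41208874 0.11991519 1.05022062] [-3.06736296  0.02241902 -1.54871725] [[439.02545799   0.         320.33992755]
 [  0.         439.02545799 196.16070584]
 [  0.           0.           1.        ]]
flange_centre 0.59 [326.2, 128.1, 77.5, 77.1] [372.8130129  166.71072685] [0.55662861 0.02490461 0.046     ]
notch_line 0.77 [328.2, 123.7, 75.0, 83.2] [372.72415865 166.16436298] [0.55789098 0.02512519 0.046     ]
pin_top 0.62 [309.0, 171.6, 11.0, 9.5] [314.775 174.825] [0.53527606 0.15798221 0.046     ]
duct_tape 0.72 [200.9, 225.8, 47.3, 40.8] [222.92539964 245.68650089] [0.36819904 0.36431794 0.046     ]
scene [-0.11455568 -0.5258583   0.8230663 ] [-2.29677089 -0.01119995 -0.74223631] [[507.58474284   0.         322.19944835]
 [  0.         507.58474284 202.33775893]
 [  0.           0.           1.        ]]
flange_centre 0.88 [332.5, 187.7, 82.5, 60.6] [372.52027491 211.63917526] [0.54706919 0.01411789 0.046     ]
pin_top 0.55 [326.8, 179.2, 1.8, 15.8] [326.5        187.16666667] [0.52811874 0.14677093 0.046     ]
duct_tape 0.86 [196.5, 157.4, 41.3, 44.0] [219.43580599 179.42439372] [0.35459279 0.34086526 0.046     ]
{'t': 0.5, 'qpos': array([1.31200740e+00, 8.69299506e-02, 1.75881488e-01, 1.65982418e+00,
       5.69375852e-06, 1.57080568e+00]), 'dq': array([-0.00060892, -0.00098619,  0.00262519, -0.00107723, -0.00011879,
       -0.00066147]), 'joint_efforts': array([ 7.74216587e-04, -5.19650245e+01,  4.64542508e+01,  1.95209461e-03,
       -2.28633547e-05,  5.75153919e-06]), 'tool_pos': array([0.14074445, 0.53166883, 0.23125819]), 'ee_rot': array([-3.14158696e+00,  7.63191184e-05,  1.31199805e+00]), 'contact_force': array([ 0.67077775,  0.25959059, -0.3769472 ]), 'ft_torque': array([-0.04685884,  0.03320721,  0.0240457 ]), 'opening': 0.08564794793788272}
```

```bash
python3 - <<'E'
import cv2
a=cv2.imread('pics/top1.png')[90:260,180:450];cv2.imwrite('pics/top1c.png',cv2.resize(a,(794,500),interpolation=cv2.INTER_CUBIC))
a=cv2.imread('pics/scene1.png')[110:300,180:480];cv2.imwrite('pics/scene1c.png',cv2.resize(a,(789,500),interpolation=cv2.INTER_CUBIC))
E
```

```text
(no output)
```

View pics/top1c.png

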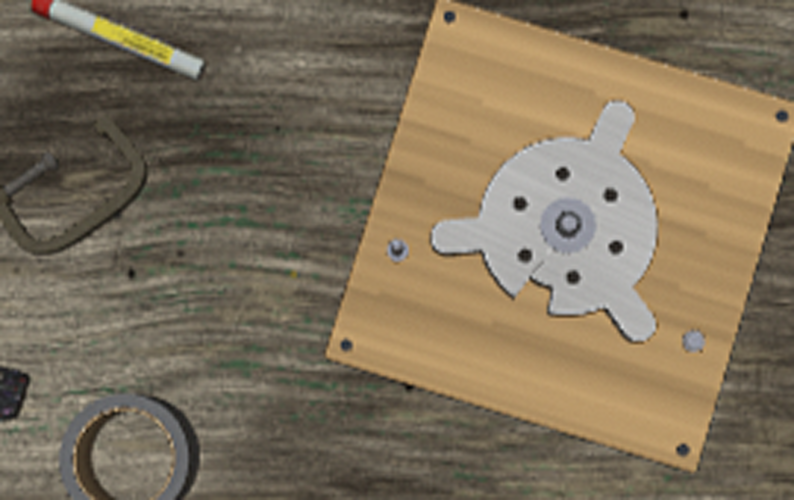

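View pics/scene1c.png

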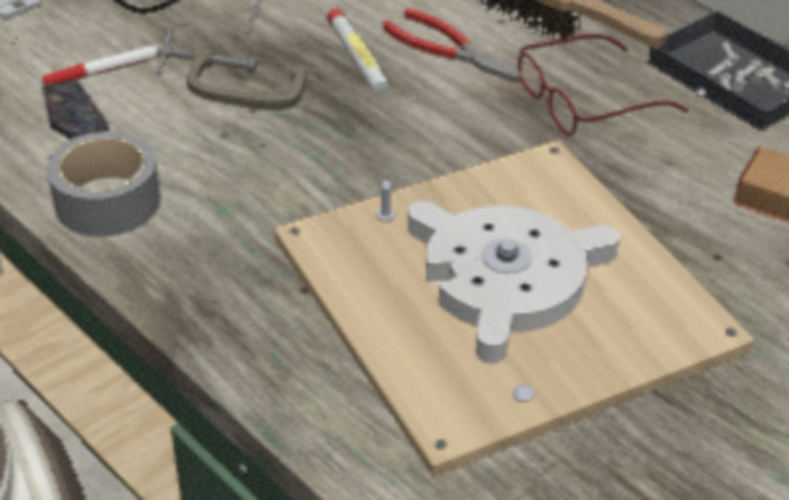

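View pics/top1.png

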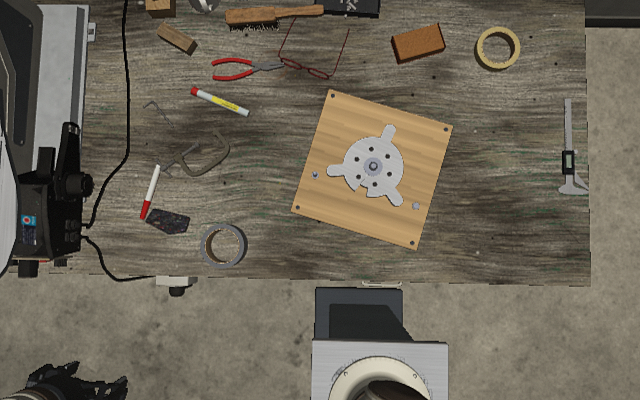

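```bash
cat > fit.py <<'E'
from h import *
from scipy.optimize import minimize
def poly(th):
    S=1000; im=np.zeros((300,300),np.uint8); c=150
    # drawn in mm*? use 8x scale
    k=6; N=300*k; im=np.zeros((N,N),np.uint8); c=N//2
    cv2.circle(im,(c,c),70*k,255,-1)
    for a in (60,180,300):
        d=np.array([np.cos(np.radians(a)),np.sin(np.radians(a))]); e=(c+d*95*k).astype(int)
        cv2.line(im,(c,c),tuple(int(x) for x in e),255,26*k)
        cv2.circle(im,tuple(int(x) for x in e),13*k,255,-1)
    cv2.rectangle(im,(c+50*k,c-14*k),(c+90*k,c+14*k),0,-1)
    ct=max(cv2.findContours(im,0,cv2.CHAIN_APPROX_NONE)[0],key=len)[::6,0,:]
    return (ct-c)/k/1000.
P0=poly(0)
def sil(p,cx,cy,th,S=4):
    c,s=np.cos(th),np.sin(th); Q=P0@np.array([[c,s],[-s,c]])+[cx,cy]
    im=np.zeros((400*S,640*S),np.uint8)
    for z in np.linspace(.022,.046,7):
        pts=np.array([proj(p,[x,y,z]) for x,y in Q])
        cv2.fillPoly(im,[np.round((pts+.5)*S).astype(int)],255)
    return cv2.resize(im,(640,400),interpolation=cv2.INTER_AREA)/255.
def fit(obs,x0):
    # obs: list of (pic, mask)
    def cost(x):
        return sum(np.abs(cv2.GaussianBlur(sil(p,*x),(0,0),1)-cv2.GaussianBlur(m.astype(float),(0,0),1)).sum() for p,m in obs)
    r=minimize(cost,x0,method='Nelder-Mead',options=dict(initial_simplex=np.array([x0]+[np.add(x0,d) for d in ([.008,0,0],[0,.008,0],[0,0,.15])]),xatol=1e-4,fatol=.1,maxiter=90))
    return r.x,r.fun
def mask(p,name='flange_centre'):
    r=finder.regions_of(p,name); return r[0]['pixels'] if r else None
E
cat > m1.py <<'E'
from fit import *
import sys
ps={}
th0=float(sys.argv[1])
for n in ['top','scene']:
    p=get_image(n); m=mask(p); 
    if m is None: print(n,'none'); continue
    ps[n]=(p,m); print(n,m.sum()); 
    x,f=fit([(p,m)],[.555,.025,th0]); print(n,x.round(4),np.degrees(x[2]).round(2),f)
x,f=fit(list(ps.values()),[.555,.025,th0]); print('both',x.round(4),np.degrees(x[2]).round(2),f)
for n,(p,m) in ps.items():
    im=p['frame'][:,:,::-1].copy(); s=(sil(p,*x)>.5).astype(np.uint8)
    a=im[90:290,280:480] if n=='top' else im[130:290,280:480]
    o=(280,90) if n=='top' else (280,130)
    a=cv2.resize(a,None,fx=3,fy=3,interpolation=cv2.INTER_CUBIC); s=cv2.resize(s[o[1]:o[1]+a.shape[0]//3,280:480],None,fx=3,fy=3)
    cv2.drawContours(a,cv2.findContours(s,1,2)[0],-1,(0,0,255),1); cv2.imwrite(f'pics/fit_{n}_{sys.argv[2]}.png',a)
    r=finder.regions_of(p,'pin_top')
    if r:
        vu=np.argwhere(r[0]['pixels']); print('pin mask',len(vu),vu.min(0),vu.max(0))
    # angle of pin hypotheses: best phi with pin at 135mm
    for dphi in [0]: pass
E
python3 - <<'E'
from h import *
p={}
# pin: top ~crop(397,248) top view ; scene top end crop (386,184)->px
E
python3 m1.py 2.2 a
python3 - <<'E'
import cv2
a=cv2.imread('pics/top1.png')[155:195,295:335];b=cv2.imread('pics/scene1.png')[170:210,305:345]
import numpy as np
cv2.imwrite('pics/pin.png',cv2.resize(np.hstack([a,b]),(800,400),interpolation=cv2.INTER_NEAREST))
E
```

```text
top 3383
top [0.5575 0.025  2.73  ] 156.42 99.25772255312206
scene 2902
scene [0.5574 0.0253 2.7304] 156.44 104.24237430753682
both [0.5575 0.0252 2.7295] 156.39 203.81988395820503
pin mask 35 [172 312] [178 318]
pin mask 76 [179 323] [194 330]
```

View pics/pin.png

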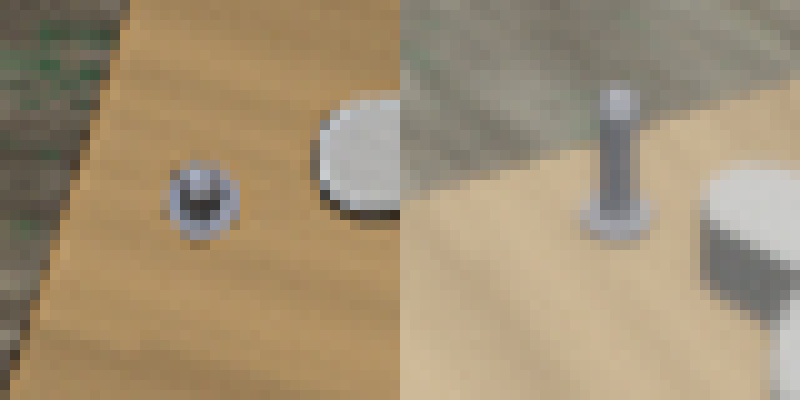

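View pics/fit_top_a.png

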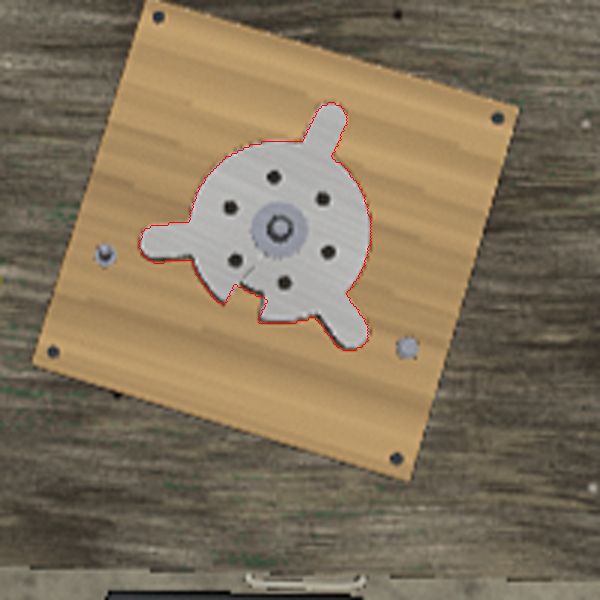

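View pics/fit_scene_a.png

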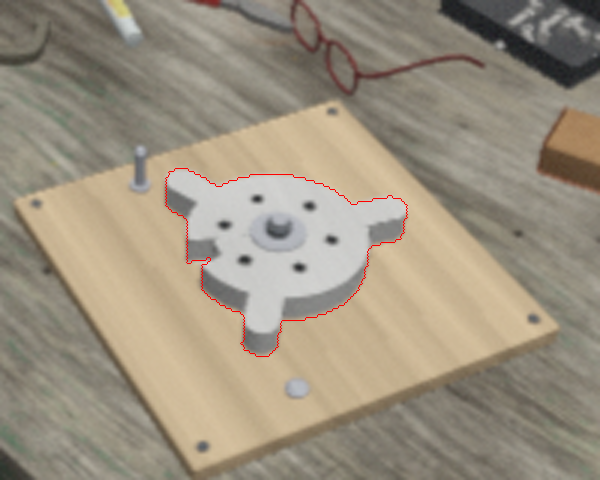

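```bash
python3 - <<'E'
from h import *
t=get_image('top');s=get_image('scene'); C=np.array([.5575,.0252])
for p,u,v,z in [(t,314.6,174.8,.021),(t,315,171.9,.058),(s,326.4,179.4,.058),(s,326.1,191.4,.020)]:
    X=ray(p,u,v,z)[:2]; d=X-C; print(X,np.hypot(*d),np.degrees(np.arctan2(d[1],d[0])))
for p in(t,s): # screw
    pass
X=ray(t,280+407/3,90+348/3,.024)[:2];d=X-C;print('screw',np.hypot(*d),np.degrees(np.arctan2(d[1],d[0])))
for ph in (95,96,97,98,99,100,101):
    e=C+.135*np.array([np.cos(np.radians(ph)),np.sin(np.radians(ph))])
    print(ph,proj(t,[*e,.058]),proj(t,[*e,.021]),proj(s,[*e,.058]),proj(s,[*e,.02]))
E
```

```text
[0.53839419 0.15934451] 0.13549827093784797 98.10595197956611
[0.54051454 0.15716913] 0.13305771832894758 97.33409411006616
[0.53773331 0.15776929] 0.13403484337703686 98.48058508670952
[0.53791977 0.15811492] 0.1343493980865532 98.38019782370314
screw 0.13562061258248154 -130.48163116716185
95 [313.9484413  169.60370023] [314.52699514 171.70995607] [328.29675513 177.62817059] [327.99967348 189.71546921]
96 [314.02368238 170.62773819] [314.59965846 172.69791933] [327.64691208 178.08035836] [327.36269665 190.17133171]
97 [314.11693951 171.65060827] [314.68969616 173.68474519] [327.00858708 178.54078281] [326.73702696 190.63546752]
98 [314.22819411 172.67200015] [314.79708996 174.67013418] [326.38198166 179.00935339] [326.12286185 191.10778424]
99 [314.35742216 173.69160359] [314.92181634 175.653787  ] [325.76729619 179.48597711] [325.52039759 191.58818703]
100 [314.50459422 174.70910859] [315.0638465  176.63540453] [325.16472991 179.97055858] [324.92982928 192.0765786 ]
101 [314.66967537 175.72420543] [315.22314643 177.61468797] [324.57448081 180.46299992] [324.35135073 192.57285918]
```

Emit:
step_arm(
  series=[
    [[0.019, -0.031, 0], [0, 0, 2.85], 0],
    [[0.019, -0.031, 0], [0, 0, 2.85], 0],
    [[0.019, -0.031, 0], [0, 0, 2.85], 0],
    [[0.019, -0.031, 0], [0, 0, 2.85], 0],
    [[0.019, -0.031, 0], [0, 0, 2.85], 0],
    [[0.019, -0.031, 0], [0, 0, 2.85], 0],
    [[0.019, -0.031, 0], [0, 0, 2.85], 0],
    [[0.019, -0.031, 0], [0, 0, 2.85], 0],
    [[0.019, -0.031, 0], [0, 0, 2.85], 0],
    [[0.019, -0.031, 0], [0, 0, 2.85], 0],
    [[0.019, -0.031, 0], [0, 0, 2.85], 0],
    [[0.019, -0.031, 0], [0, 0, 2.85], 0],
    [[0.019, -0.031, 0], [0, 0, 2.85], 0],
    [[0.019, -0.031, 0], [0, 0, 2.85], 0],
    [[0.019, -0.031, 0], [0, 0, 2.85], 0],
    [[0.019, -0.031, 0], [0, 0, 2.85], 0],
    [[0.019, -0.031, 0], [0, 0, 2.85], 0],
    [[0.019, -0.031, 0], [0, 0, 2.85], 0],
    [[0, 0, 0], [0, 0, 0], 0],
  ],
)

```text
t: 2.48
tool_pos: [0.4848, -0.0307, 0.2303]
ee_rot: [-3.141, 0.001, 2.207]
contact_force: [0.1, -0.2, 0.8]
opening: 0.0427
```

Emit:
step_arm(
  series=[
    [[-0.001, 0.001, -0.028], [0, 0, 0], 0],
    [[0, 0, -0.028], [0, 0, 0], 0],
    [[0, 0, -0.028], [0, 0, 0], 0],
    [[0, 0, -0.028], [0, 0, 0], 0],
    [[0, 0, -0.028], [0, 0, 0], 0],
    [[0, 0, -0.02], [0, 0, 0], 0],
    [[0, 0, 0], [0, 0, 0], 0],
    [[0, 0, 0], [0, 0, 0], 0],
  ],
)

```text
t: 3.15
tool_pos: [0.4811, -0.0251, 0.0711]
ee_rot: [-3.14, -0.001, 2.207]
contact_force: [0.4, 1.1, 0.9]
opening: 0.0425
```

```bash
python3 - <<'E'
from h import *
for n in('scene','wrist'):
    p=get_image(n); a=p['frame'][:,:,::-1]
    cv2.imwrite(f'pics/{n}2.png',a if n=='wrist' else cv2.resize(a[80:290,250:500],(750,600+30)[:2] if 0 else (714,600)))
E
```

```text
(no output)
```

View pics/scene2.png

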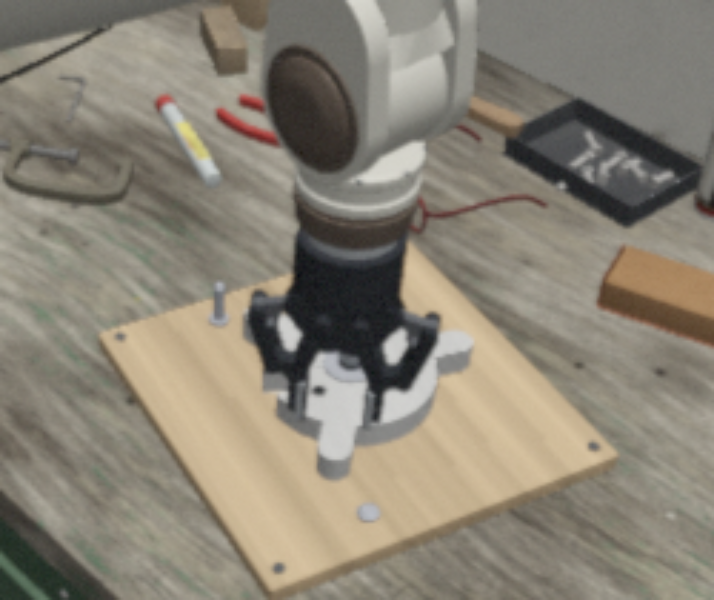

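View pics/wrist2.png

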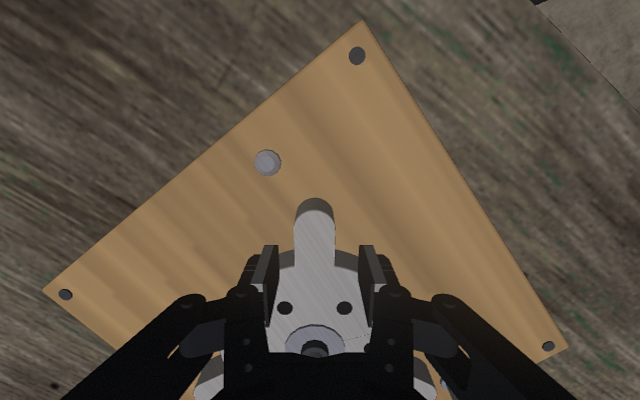

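Emit:
step_arm(
  series=[
    [[0.003, -0.004, 0], [0, 0, 0], 0],
    [[0, 0, -0.015], [0, 0, 0], 0],
    [[0, 0, -0.015], [0, 0, 0], 0],
    [[0, 0, -0.012], [0, 0, 0], 0],
    [[0, 0, 0], [0, 0, 0], 0],
    [[0, 0, 0], [0, 0, 0], 0],
  ],
)

```text
t: 3.75
tool_pos: [0.4848, -0.0294, 0.0295]
ee_rot: [-3.141, -0.0, 2.207]
contact_force: [-0.5, -0.3, 0.2]
opening: 0.0423
```

```bash
python3 - <<'E'
from h import *
print(robot.get_obs()['tool_pos'],robot.get_obs()['qpos'])
for n in('scene','wrist'):
    p=get_image(n); a=p['frame'][:,:,::-1]
    cv2.imwrite(f'pics/{n}3.png',a if n=='wrist' else cv2.resize(a[80:290,250:500],(714,600)))
E
```

```text
[ 0.4847705  -0.02944438  0.02953321] [-6.06464845e-02 -4.77024584e-02 -3.51576842e-01  1.26724007e+00
 -3.03165801e-05 -6.97089177e-01]
```

View pics/scene3.png

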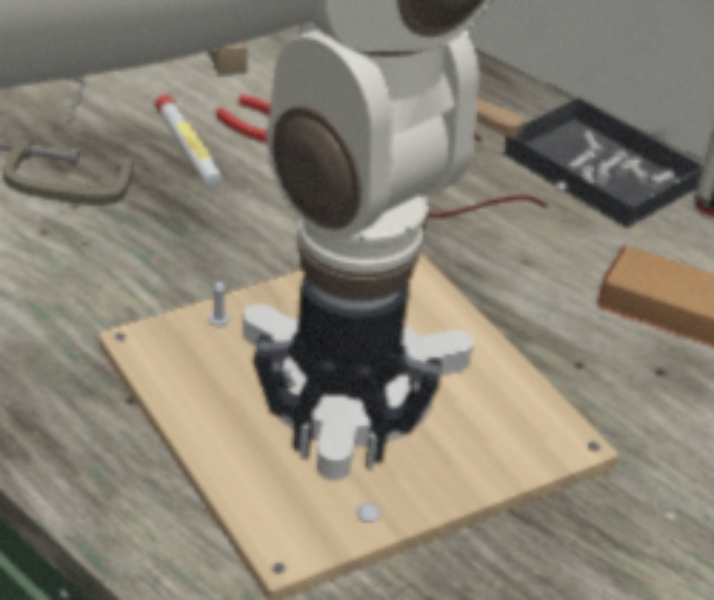

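View pics/wrist3.png

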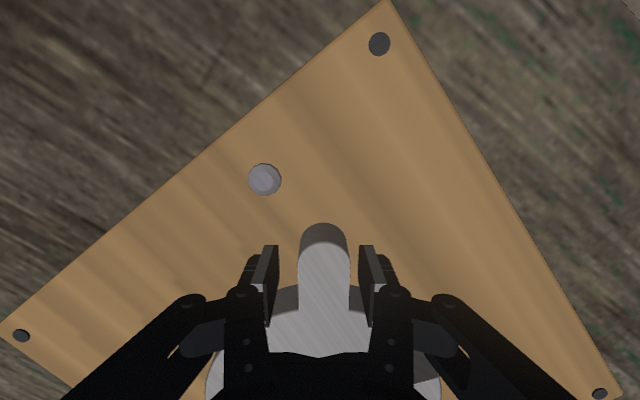

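```bash
python3 - <<'E'
import numpy as np
C=np.array([.5575,.0252]); a=np.radians(np.linspace(216.4,158.4,21))
P=C+.0915*np.c_[np.cos(a),np.sin(a)]
P[0]=[.4848,-.0294]
print(",".join(f"[[{d[0]:.4f},{d[1]:.4f},0],[0,0,-2.9],-0.25]" for d in np.diff(P,axis=0)))
E
```

```text
[[-0.0036,0.0041,0],[0,0,-2.9],-0.25],[[-0.0025,0.0039,0],[0,0,-2.9],-0.25],[[-0.0023,0.0040,0],[0,0,-2.9],-0.25],[[-0.0020,0.0042,0],[0,0,-2.9],-0.25],[[-0.0018,0.0043,0],[0,0,-2.9],-0.25],[[-0.0016,0.0043,0],[0,0,-2.9],-0.25],[[-0.0014,0.0044,0],[0,0,-2.9],-0.25],[[-0.0012,0.0045,0],[0,0,-2.9],-0.25],[[-0.0009,0.0045,0],[0,0,-2.9],-0.25],[[-0.0007,0.0046,0],[0,0,-2.9],-0.25],[[-0.0005,0.0046,0],[0,0,-2.9],-0.25],[[-0.0002,0.0046,0],[0,0,-2.9],-0.25],[[-0.0000,0.0046,0],[0,0,-2.9],-0.25],[[0.0002,0.0046,0],[0,0,-2.9],-0.25],[[0.0005,0.0046,0],[0,0,-2.9],-0.25],[[0.0007,0.0046,0],[0,0,-2.9],-0.25],[[0.0009,0.0045,0],[0,0,-2.9],-0.25],[[0.0011,0.0045,0],[0,0,-2.9],-0.25],[[0.0014,0.0044,0],[0,0,-2.9],-0.25],[[0.0016,0.0043,0],[0,0,-2.9],-0.25]
```

Emit:
step_arm(
  series=[
    [[-0.0036, 0.0041, -0.002], [0, 0, -2.9], -0.25],
    [[-0.0025, 0.0039, 0], [0, 0, -2.9], -0.25],
    [[-0.0023, 0.004, 0], [0, 0, -2.9], -0.25],
    [[-0.002, 0.0042, 0], [0, 0, -2.9], -0.25],
    [[-0.0018, 0.0043, 0], [0, 0, -2.9], -0.25],
    [[-0.0016, 0.0043, 0], [0, 0, -2.9], -0.25],
    [[-0.0014, 0.0044, 0], [0, 0, -2.9], -0.25],
    [[-0.0012, 0.0045, 0], [0, 0, -2.9], -0.25],
    [[-0.0009, 0.0045, 0], [0, 0, -2.9], -0.25],
    [[-0.0007, 0.0046, 0], [0, 0, -2.9], -0.25],
  ],
)

```text
t: 4.68
tool_pos: [0.467, 0.0133, 0.0283]
ee_rot: [3.141, 0.001, 1.698]
contact_force: [-2.2, -1.8, 1.2]
opening: 0.0321
```

Emit:
step_arm(
  series=[
    [[-0.0005, 0.0046, 0], [0, 0, -2.9], -0.25],
    [[-0.0002, 0.0046, 0], [0, 0, -2.9], -0.25],
    [[0, 0.0046, 0], [0, 0, -2.9], -0.25],
    [[0.0002, 0.0046, 0], [0, 0, -2.9], -0.25],
    [[0.0005, 0.0046, 0], [0, 0, -2.9], -0.25],
    [[0.0007, 0.0046, 0], [0, 0, -2.9], -0.25],
    [[0.0009, 0.0045, 0], [0, 0, -2.9], -0.25],
    [[0.0011, 0.0045, 0], [0, 0, -2.9], -0.25],
    [[0.0014, 0.0044, 0], [0, 0, -2.9], -0.25],
    [[0.0016, 0.0043, 0], [0, 0, -2.9], -0.25],
    [[0, 0, 0], [0, 0, 0], -0.25],
    [[0, 0, 0], [0, 0, 0], -0.25],
  ],
)

```text
t: 5.68
tool_pos: [0.473, 0.0589, 0.0281]
ee_rot: [3.14, -0.001, 1.197]
contact_force: [-0.3, 0.2, 0.1]
opening: 0.0319
```

```bash
cat > m2.py <<'E'
from fit import *
import sys
th0=np.radians(float(sys.argv[1])); o=robot.get_obs()
d=o['tool_pos'][:2]-[.5575,.0252]; print(o['tool_pos'],np.hypot(*d),np.degrees(np.arctan2(d[1],d[0]))%360,np.degrees(o['ee_rot'][2]))
ps=[]
for n in ['top','scene']:
    p=get_image(n); m=mask(p)
    cv2.imwrite(f'pics/{n}_{sys.argv[2]}.png',cv2.resize(p['frame'][90:290,270:470,::-1],(600,600),interpolation=cv2.INTER_CUBIC))
    if m is None: print('none'); continue
    ps.append((p,m))
    # only angle, centre fixed; penalise model only where mask present or where outside
    ang=np.arange(-6,6.1,.25)+sys.float_info.min
    c=[np.abs(cv2.GaussianBlur(sil(p,.5575,.0252,th0+np.radians(a)),(0,0),1)-cv2.GaussianBlur(m.astype(float),(0,0),1)).sum() for a in ang]
    i=int(np.argmin(c)); print(n,m.sum(),'th',np.degrees(th0)+ang[i],c[i])
E
python3 m2.py 99 b
```

```text
[0.47298299 0.05890981 0.02806476] 0.09099163207787071 158.25529552719306 68.58674123686994
top 562 th 100.0 2875.655429248077
scene 2614 th 100.25 416.68896450377514
```

View pics/top_b.png

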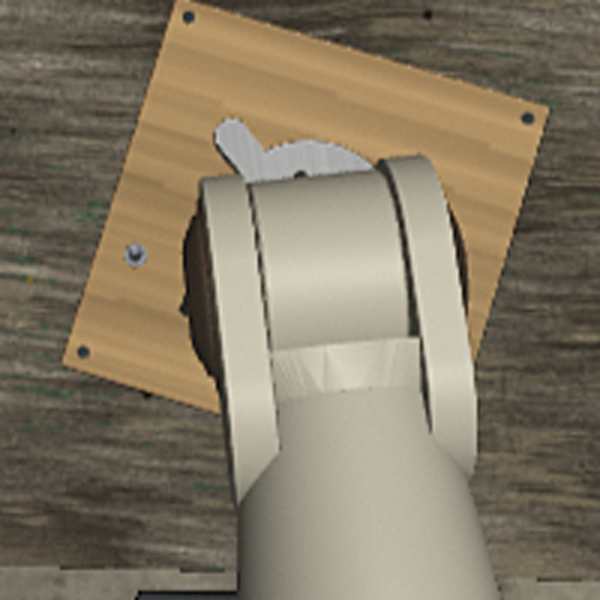

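View pics/scene_b.png

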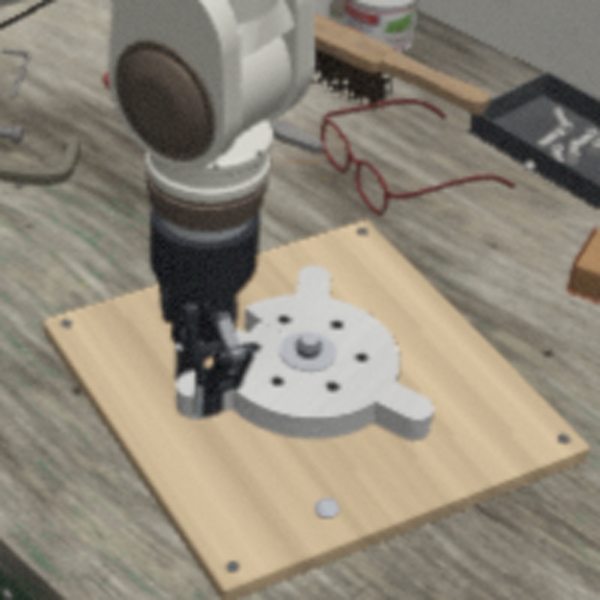

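Emit:
step_arm(
  series=[
    [[0.0006, 0.0016, 0], [0, 0, -1], -0.25],
    [[0.0006, 0.0015, 0], [0, 0, -1], -0.25],
    [[0, 0, 0], [0, 0, 0], -0.25],
    [[0, 0, 0], [0, 0, 0], -0.25],
    [[-0.0008, -0.0019, 0], [0, 0, 0], 0],
    [[0, 0, 0], [0, 0, 0], 0],
    [[0, 0, 0], [0, 0, 0], 0],
    [[0, 0, 0.03], [0, 0, 0], 0],
    [[0, 0, 0.03], [0, 0, 0], 0],
    [[0, 0, 0.03], [0, 0, 0], 0],
    [[0, 0, 0.03], [0, 0, 0], 0],
    [[-0.02, 0.03, 0.02], [0, 0, 0], 0],
    [[-0.02, 0.035, 0], [0, 0, 0], 0],
    [[-0.02, 0.035, 0], [0, 0, 0], 0],
    [[-0.02, 0.035, 0], [0, 0, 0], 0],
    [[-0.02, 0.035, 0], [0, 0, 0], 0],
    [[-0.02, 0.035, 0], [0, 0, 0], 0],
    [[-0.02, 0.035, 0], [0, 0, 0], 0],
    [[-0.02, 0.035, 0], [0, 0, 0], 0],
    [[0, 0, 0], [0, 0, 0], 0],
  ],
)

```text
t: 7.55
tool_pos: [0.3096, 0.3396, 0.1671]
ee_rot: [-3.14, -0.001, 1.166]
contact_force: [0.6, -0.3, 0.2]
opening: 0.0425
```

```bash
python3 m2.py 99 c; python3 m1.py 1.72 c
```

```text
[0.30958185 0.33962019 0.16709838] 0.400404131072854 128.25553526939922 66.80777863360375
top 3386 th 98.5 97.15702733265712
scene 2984 th 98.75 104.73994152862777
top 3497
top [0.5573 0.0258 1.7173] 98.39 112.29470379859436
scene 3029
scene [0.5579 0.0248 1.7142] 98.22 103.4256039432609
both [0.5575 0.0255 1.7151] 98.27 227.58242009785033
pin mask 34 [172 312] [178 318]
pin mask 95 [179 323] [194 330]
```

View pics/fit_top_c.png

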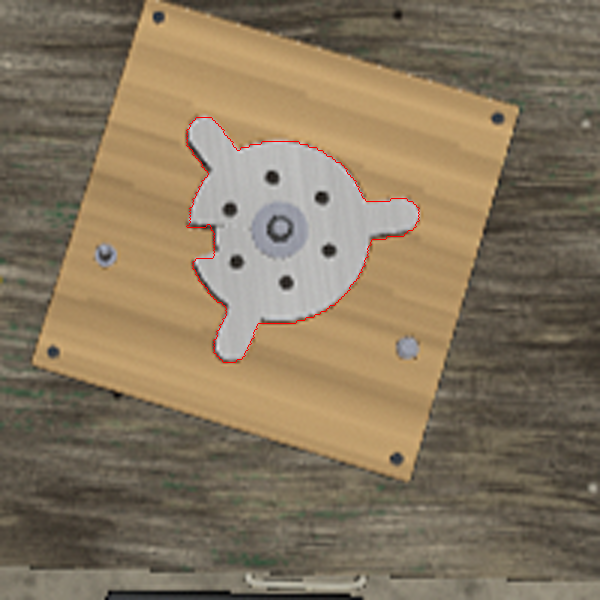

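View pics/fit_scene_c.png

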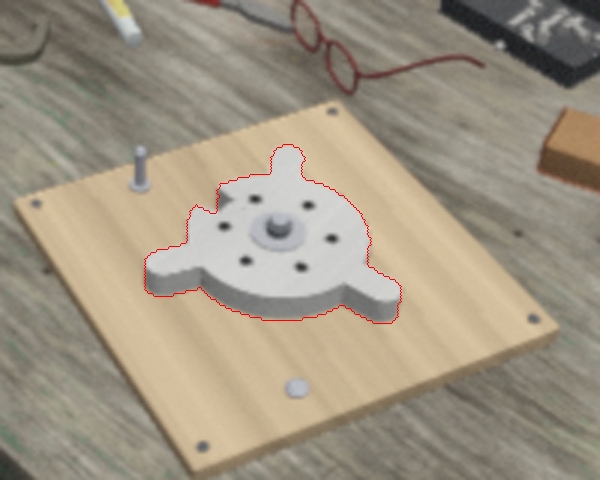

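```bash
python3 -c "
from station import robot
print(robot.sign_off())"
```

```text
the job is handed in; nothing more can be done
None
```

The flange is turned so its notch points at the upright locating pin, and I handed the job in at about 8 s on the robot's clock (limit 32 s).

- **Move:** I straddled the near lug with the fingers part-closed and swept it clockwise about the bolt. That turned the notch about 58° (156.4° to 98.3°), including a small trim of about 2° at the end. I then opened the fingers, lifted straight up and moved clear.
- **Alignment check:** With the arm out of the way, fits to the two camera views put the notch at 98.2–98.4° when the flange centre was fitted too. With the centre held fixed they gave 98.5–98.75°. The pin's direction measured 98.1° to 98.5°, apart from one rough reading of the pin tip in the top view (97.3°). So the error is probably within about half a degree.
- **Mark:** The pin stands tall in the scene view, and the low screw head is on the other side, so the flange is lined up on the right one.
- **Duct tape and forces:** The arm never came near the tape roll at low height. I did not re-measure its position afterwards. The force readings I saw after each move stayed under about 3 N.

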